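Raise the bicycle with the hoist remote's stick

TASK

Raise the bicycle on the corridor hoist: on the remote with the tall, ball-topped stick, tilt that stick all the way towards the end of its box with the stub antenna, hold it there for about two seconds, then let go so that it stands upright again. Tilt it in no other direction, leave the other remote's short stick with the flat crossbar alone, and do not push the tin, the jar or the pump about.

Things in the scene. Friction and masses are not known exactly. Their poses are not given: they have to be found in the camera images.
- hoist_remote: The hoist remote: a grey plastic box 130 x 90 mm (x, y) and 40 mm high, screwed down on the flat top of the upturned white crate (80 mm above the table), turned so that the antenna points within 70 degrees either side of straight away from the robot. Origin: centre of its underside, z up. Its +x axis points along the box to the end from which a black stub antenna (10 mm thick) sticks out level, its tip 108 mm from the origin. The stick's pivot lies 40 mm above the origin.
- hoist_ball (a point): Centre of the black ball (30 mm diameter) on top of the hoist remote's stick, 75 mm above the pivot, so 115 mm above the underside of the box when upright. The stick below it is a 10 mm steel rod. It tilts about the pivot in any direction, with stops at 26 degrees (ball 33 mm off centre and 7 mm lower); a spring (about 3 N at the ball at full tilt) stands it upright again when let go. Axes as the box's when upright; z runs up the stick.
- short_cap (a point): Centre of the flat crossbar (48 mm along the box's y, 14 mm wide, 8 mm thick) on top of the short stick of the other remote, which works the skylight: the same box with the same antenna, but its stick is only 44 mm tall above the box; also spring-centred. z runs up the stick. To be left alone. The two remotes stand side by side 220 mm or more apart, either one on the left.
- tin_center (a point): Centre, half-way up, of a loose stainless steel tin with a screw-top lid, 76 mm diameter, 86 mm high, at the left or right end of the crate. Bystander.
- jar_center (a point): Centre, half-way up, of a loose glass jar of spare bolts, 56 mm diameter, 70 mm high, at the end of the crate opposite the tin. Bystander.
- pump_center (a point): Centre of a loose grey aluminium mini pump, 220 mm long, 26 mm high, lying roughly along y near the far edge of the crate. Bystander.

How it is judged (in metres and radians):
On the way:
1. the tall stick is held tilted towards the antenna end for 1.5 s: ball at least 22 mm (of 33) towards the antenna and no more than 14 mm to either side (x of hoist_ball in the frame of hoist_remote above 0.022 m and y of hoist_ball in the frame of hoist_remote between -0.014 and 0.014 m), for 1.5 s.
At the end, for the whole second after the job is handed in: The tall stick stands upright again (ball within 8 mm of its centre position both ways), the short stick is upright (within 0.1 rad), and tin, jar and pump are within 30 mm of where they stood (x of hoist_ball in the frame of hoist_remote between -0.008 and 0.008 m and y of hoist_ball in the frame of hoist_remote between -0.008 and 0.008 m and angle between short_cap's own z axis and vertical below 0.1 rad and not (distance of tin_center from where it was at the start of the episode above 0.03 m) and not (distance of jar_center from where it was at the start of the episode above 0.03 m) and not (distance of pump_center from where it was at the start of the episode above 0.03 m)); the robot touches nothing.
It fails at once if the short stick is tilted by more than 0.15 rad (angle between short_cap's own z axis and vertical above 0.15 rad).
It fails at once if the tall stick's ball is tilted more than 14 mm away from the antenna or more than 18 mm sideways (x of hoist_ball in the frame of hoist_remote below -0.014 m or y of hoist_ball in the frame of hoist_remote above 0.018 m or y of hoist_ball in the frame of hoist_remote below -0.018 m).
It fails at once if the tin, the jar or the pump is pushed more than 30 mm (distance of any of tin_center, jar_center, pump_center from where it was at the start of the episode above 0.03 m).
It also fails if it takes over 38 s, if anything falls off the work surface, if the arm or the gripper's body presses on something with over 40 N, if the wrist force passes 120 N, or if a joint passes its speed limit or range.

ROBOT

A 6-joint arm with a two-finger parallel gripper is mounted at the origin on the work surface. World frame = base frame: x ahead of the robot, y to its left, z up, the work surface at z = 0. Lengths are in mm, angles in rad, forces in N, time in s.
With the tool pointing down it reaches from about 275 to 725 mm from the base axis. Payload 5.6 kg.
Tool frame: the origin (TCP) lies between the finger pads; the fingertips stand 8 mm ahead of it and the grasp point (between the pads) lies 11 mm behind it; z points along the fingers, y is the line along which they close (so a half turn about z gives the same grasp; the last joint's range is limited). The gripper opens to 85 mm and grips with 20 to 120 N. Pads are 22 mm wide; open, the fingers measure 114 mm over their backs; the gripper's body (76 mm by 85 mm) begins 54 mm behind the grasp point. The pads swing forward as they close: fully open they stand 13 mm farther back than shut.
Start: joints at [0.285, 0.255, 0.108, 0, -1.424, -0.285], TCP at [549.994, 0.025, 239.283] pointing down, gripper open.
Joint ranges: [-2.95, 2.95], [-1.21, 1.97], [-1.09, 1.5], [-2.87, 1.71], [-2.94, -0.07], [-3.05, 3.05]. Speed limits (rad/s): [2.57, 2.57, 3.14, 3.14, 3.14, 3.14].

INTERFACE

Orientations are given as a unit quaternion [w, x, y, z].
In Python, from bench import telemetry, camera, camera_model, robot, cut_out, place_of gives the robot as it stands. The module is installed in compiled form; this text tells all that it offers.
- The arm moves only by the tool drive_tool, never from a script. Its argument "plan" is a list of rows, each a list of 2 entries, a list of its own where there are three numbers: the shift along the tool's x, y, z in cm, then the turn, a rotation vector about the tool's x, y, z in rad. In form: [[[dx, dy, dz], [ax, ay, az]], ...]. A call has 1 to 20 rows; each row shifts and turns the commanded pose from where the row before left it, along the tool's axes as they then stand; what a row does not reach is not made up. A row lasts 1/10 s, in which the tool goes at most 50 mm and 8.59 degrees, less where a joint would pass 70% of its speed; a pose out of reach is approached as far as the arm can. A call with a gripper value outside its range is refused whole. "grip" is the closure, from 0 (fully open) to 1 (shut), set as the call begins (left out, the last holds). The fingers move at their own pace and stop on an object; the grip force is fixed at half the most. Time passes only in rows, so rows that do not move let the fingers close. It gives the time, the measured TCP pose, the force, the opening and the grip force at its end, in the units of the state.
- telemetry.sense(): the state, without advancing time (a new reading comes with each control period).
- camera(name): name is "scene" or "side" or "wrist"; returns the picture (420x560x3 uint8, blue, green, red); there is no depth.
- camera_model(name): a dict with "mtx" (3x3 intrinsics, pixels), "view" (4x4, takes a point from world to camera coordinates); the wrist camera has in their place "hand_eye" (4x4, takes a point from camera to tool coordinates, whose origin is the TCP and whose axes are the flange's). Camera axes: x right, y up, looking along -z (the intrinsics and any distortion apply to the point x, -y, -z); pixel columns grow to the right and rows downward; lengths in mm; the calibration is good to about 2 mm. A picture is of the moment at which its call begins: read the wrist's pose just before it. camera_model takes no time and is no camera call.
- robot.hand_in(): hands the job in; it is judged then, once.
Trained networks look in the newest picture that a camera, given by its name, has taken for a name from the list of things; names that differ only in an ending like _2 or _b are one class to them, and where a whole thing is asked for, a point or a joint stands for the part that bears it (a point fixed in the world has none). Each returns a list of dicts, best first, with "p" (0 to 1); they miss things now and then, are a little off and sometimes report something else, mostly with a low value. They report only what shows in the picture. A call takes as long as a camera call.
- cut_out(target, camera): "region" (420x560 bool, what is visible of it) and "box" ([left, top, width, height] in pixels, round what is visible of it).
- place_of(target, camera): "at" ([column, row] in pixels: a listed point, or the origin of a listed thing).
The state is a dict: "time": time; "joints": joint angles; "joint_velocities": joint speeds; "joint_torque": joint torques, N m; "ee_pos": TCP position; "tcp_rot": TCP orientation; "force": force on the tool from outside, world axes, zero at the start; "ft_torque": the same for the moment, N m; "finger_gap": finger opening in mm; "grasp_force": force on a finger pad.
Only numpy, scipy, OpenCV 4.12 (cv2) and the standard library are available. Lean on these libraries where they do the work, as an engineer would, in place of code of your own. Each camera call takes 0.05 s, during which the arm holds its last target. There are 200 camera calls.

## Working session

There is one attempt and no reset: what is moved stays moved. The work goes in short steps, Python scripts to look and compute and a tool call to move; the robot and the scene stay as the last step left them, time stands still between calls to the robot, and variables do not carry over. Pictures are saved under pics/ and viewed, at most 10 in all, crops included, and the job is handed in when it is done.

Besides the shell and the picture viewer there is one more tool, called as name(argument=value, ...) on one line, values as JSON. drive_tool: Moves the arm, as the interface text tells. Its arguments: {"type":"object","properties":{"plan":{"type":"array","items":{"type":"array"}},"grip":{"type":"number"}},"required":["plan"]}

```bash
mkdir -p pics
cat > h.py <<'E'
import numpy as np, cv2
from bench import telemetry, camera, camera_model, robot, cut_out, place_of
def ray(name,px):
    m=camera_model(name);K=np.array(m["mtx"]);d=np.linalg.solve(K,[px[0],px[1],1]);d=np.array([d[0],-d[1],-d[2]])
    V=np.linalg.inv(np.array(m["view"]));return V[:3,3],V[:3,:3]@d/np.linalg.norm(d)
def tri(rs):
    A=0;b=0
    for o,d in rs:
        P=np.eye(3)-np.outer(d,d);A=A+P;b=b+P@o
    x=np.linalg.solve(A,b);return x,[np.linalg.norm((np.eye(3)-np.outer(d,d))@(x-o)) for o,d in rs]
def atz(r,z):
    o,d=r;return o+d*(z-o[2])/d[2]
E
python3 - <<'E'
from h import *
for c in["scene","side"]: cv2.imwrite(f"pics/{c}.png",camera(c)); print(c,{k:np.round(v,3).tolist() if not isinstance(v,str) else v for k,v in camera_model(c).items()})
for t in["hoist_ball","hoist_remote","short_cap","tin_center","jar_center","pump_center"]:
    r={}
    for c in["scene","side"]:
        p=place_of(t,c); print(t,c,[(np.round(q["at"],1).tolist(),round(q["p"],2)) for q in p[:3]])
        if p: r[c]=ray(c,p[0]["at"])
    if len(r)==2: x,e=tri(list(r.values())); print(" ",x.round(1),np.round(e,1))
s=telemetry.sense();print(s["time"],s["tcp_rot"],s["force"])
E
```

```text
scene {'mtx': [[450.554, 0.0, 279.752], [0.0, 450.554, 201.132], [0.0, 0.0, 1.0]], 'view': [[-0.032, 0.999, -0.006, 27.563], [-0.676, -0.017, 0.736, 308.936], [0.736, 0.027, 0.677, -1722.252], [0.0, 0.0, 0.0, 1.0]]}
side {'mtx': [[518.869, 0.0, 274.286], [0.0, 518.869, 213.632], [0.0, 0.0, 1.0]], 'view': [[0.878, -0.48, -0.004, -573.399], [0.321, 0.581, 0.748, -330.337], [-0.356, -0.657, 0.664, -1108.567], [0.0, 0.0, 0.0, 1.0]]}
hoist_ball scene [([331.9, 164.3], 0.62)]
hoist_ball side [([196.4, 186.7], 0.66)]
  [517.5 132.9 198. ] [5.2 5.2]
hoist_remote scene [([332.3, 197.8], 0.96)]
hoist_remote side [([202.1, 221.4], 0.69)]
  [521.7 141.   78.8] [3. 3.]
short_cap scene [([235.0, 168.4], 0.39)]
short_cap side [([241.8, 275.4], 0.67)]
  [ 500.9 -135.9  159.7] [1.2 1.2]
tin_center scene [([164.4, 172.8], 0.81)]
tin_center side [([276.6, 370.7], 0.95)]
  [ 469.9 -346.6  116.1] [0.4 0.4]
jar_center scene [([403.3, 185.5], 0.64)]
jar_center side [([169.3, 171.7], 0.75)]
  [508.1 336.1 116. ] [1.5 1.5]
pump_center scene [([278.5, 276.1], 0.69), ([165.4, 169.0], 0.52)]
pump_center side []
0.7 [ 1.26563002e-05 -7.07090407e-01  7.07123154e-01 -9.19579829e-07] [ 0.8529322   0.15186461 -0.3541727 ]
```

View pics/scene.png

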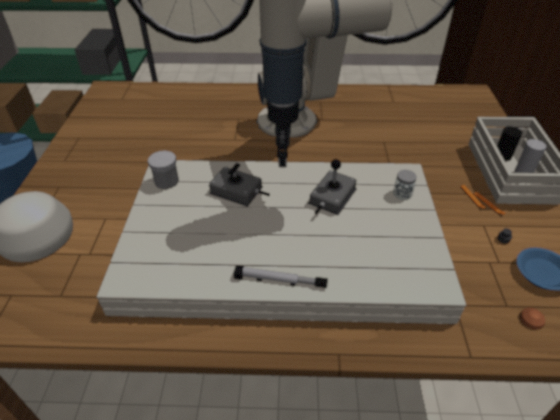

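View pics/side.png

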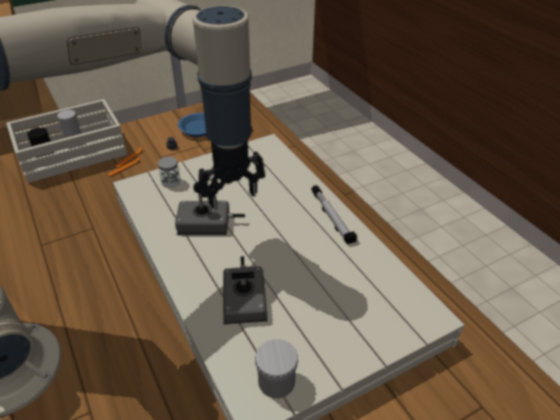

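The scene picture shows the hoist remote with its ball at about (336,164) and its antenna tip near (318,213). The short remote is at (236,185), the tin on the left, the jar on the right and the pump at the far edge. In the side picture the gripper partly hides the ball (~200,208), and the antenna tip is at about (244,215). I'll go up and over for a wrist view.

Run:
```python
from h import *
print(np.round(camera_model("wrist")["hand_eye"],3).tolist(),np.round(camera_model("wrist")["mtx"],1).tolist())
print(tri([ray("scene",(318,213)),ray("side",(244,215))]))
print(tri([ray("scene",(336,164)),ray("side",(203,208))]))
print(atz(ray("scene",(336,164)),195))
print(atz(ray("scene",(278.5,276)),93))
```

```text
[[-0.0, 0.963, 0.269, 67.328], [1.0, 0.0, -0.0, -0.136], [-0.0, 0.269, -0.963, -134.634], [0.0, 0.0, 0.0, 1.0]] [[323.0, 0.0, 274.9], [0.0, 323.0, 206.2], [0.0, 0.0, 1.0]]
(array([615.01370591,  92.71978991, 102.91059491]), [np.float64(2.0109238082181813), np.float64(2.0109238082183207)])
(array([507.91238616, 127.24179377, 165.6202147 ]), [np.float64(22.896227097078672), np.float64(22.896227097078697)])
[518.59106211 140.47910378 195.        ]
[817.8052123   -4.11478056  93.        ]
```

drive_tool(plan=[[[0,0,-4],[0,0,0]],[[0,0,-4],[0,0,0]],[[-4,0,-2],[0,0,0]],[[-4,0,0],[0,0,0]],[[-4,0,0],[0,0,0]],[[-2,1,0],[0,0,0]],[[0,0,0],[0,0,0]],[[0,0,0],[0,0,0]]])

```text
time: 1.5
ee_pos: [539.9, 140.2, 339.4]
tcp_rot: [-0.0, 0.707, -0.707, 0.0]
force: [0.4, -0.3, 0.4]
finger_gap: 85.3
grasp_force: 0.0
```

```bash
cat >> h.py <<'E'
from scipy.spatial.transform import Rotation as R
def wpose():
    s=telemetry.sense();T=np.eye(4);q=s["tcp_rot"];T[:3,:3]=R.from_quat([q[1],q[2],q[3],q[0]]).as_matrix();T[:3,3]=s["ee_pos"]
    return T@np.array(camera_model("wrist")["hand_eye"])
def wray(V,px):
    d=np.linalg.solve(np.array(camera_model("wrist")["mtx"]),[px[0],px[1],1]);d=V[:3,:3]@np.array([d[0],-d[1],-d[2]]);return V[:3,3],d/np.linalg.norm(d)
E
python3 - <<'E'
from h import *
V=wpose();a=camera("wrist");b=camera("side");camera("scene")
cv2.imwrite("pics/w1.png",a)
cv2.imwrite("pics/s1.png",cv2.resize(b[120:300,120:300],None,fx=3,fy=3,interpolation=3))
for t in["hoist_ball","hoist_remote"]:
    rs=[]
    for c in["wrist","side","scene"]:
        p=place_of(t,c); print(t,c,[(np.round(q["at"],1).tolist(),round(q["p"],2)) for q in p[:2]])
        if p: rs.append(wray(V,p[0]["at"]) if c=="wrist" else ray(c,p[0]["at"]))
    x,e=tri(rs);print(x.round(1),np.round(e,1))
E
```

```text
hoist_ball wrist [([297.2, 197.0], 0.82), ([17.2, 47.4], 0.25)]
hoist_ball side [([196.3, 185.9], 0.47)]
hoist_ball scene [([332.2, 165.9], 0.62)]
[520.  138.  195.9] [3.9 5.9 9.1]
hoist_remote wrist [([289.0, 177.6], 0.83)]
hoist_remote side [([202.2, 219.9], 0.72)]
hoist_remote scene [([335.8, 197.0], 0.9)]
[522.8 147.5  80.5] [1.5 0.6 1.1]
```

View pics/w1.png

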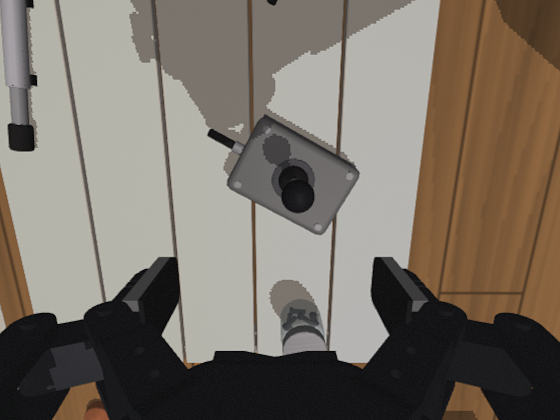

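View pics/s1.png

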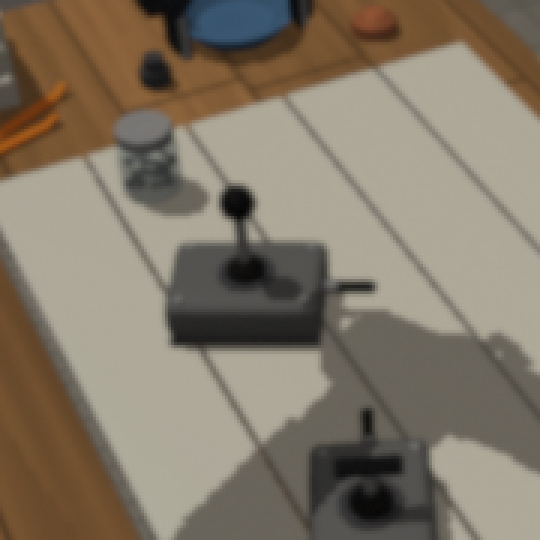

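The wrist view shows the ball at (298,196), the antenna tip at (211,133) and box corners at about (267,118), (357,173), (322,233) and (232,186). In the full side frame the ball is at (199,187) and the antenna tip at (245,216).

Run:
```python
from h import *
V=wpose()
b,e=tri([wray(V,(298,196)),ray("side",(199,187.3)),ray("scene",(336,164))]);print("ball",b.round(1),np.round(e,1))
t,e=tri([wray(V,(211,133)),ray("side",(244.7,215.7)),ray("scene",(318,213))]);print("tip",t.round(1),np.round(e,1))
C=[atz(wray(V,p),118) for p in[(267,118),(357,173),(322,233),(232,186)]];c=np.mean(C,0);print(np.round(C,1),c.round(1))
for o in(b,c,np.array([522.8,147.5,0])): d=(t-o)[:2];print(np.linalg.norm(d),np.degrees(np.arctan2(d[1],d[0])))
l=(C[0]+C[3]-C[1]-C[2])/2;print("long",np.linalg.norm(l),np.degrees(np.arctan2(l[1],l[0])))
```

```text
ball [520.8 139.8 195.9] [1.3 2.  0.8]
tip [614.   91.3 101.6] [2.1 3.7 3.3]
[[548.5  74.2 118. ]
 [448.8 133.3 118. ]
 [485.  204.2 118. ]
 [588.4 148.  118. ]] [517.7 139.9 118. ]
104.96068678852963 -27.4785692807872
107.85058216642149 -26.782375956822882
107.06334677157666 -31.63668302588159
long 116.74492079427864 -29.61074020954066
```

Ball at (520,140,196), which matches the expected height of 195. The antenna heading is about -28.5°. I'll turn the tool so its x points along the antenna, come down above the ball, and check.

drive_tool(plan=[[[0,2,0],[0,0,0]],[[0,0,0],[0,0,-0.134]],[[0,0,0],[0,0,-0.134]],[[0,0,0],[0,0,-0.134]],[[0,0,0],[0,0,-0.134]],[[0,0,0],[0,0,-0.134]],[[0,0,0],[0,0,-0.134]],[[0,0,0],[0,0,-0.134]],[[0,0,0],[0,0,-0.134]],[[0,0,3],[0,0,0]],[[0,0,3],[0,0,0]],[[0,0,0],[0,0,0]],[[0,0,0],[0,0,0]],[[0,0,0],[0,0,0]]])

```text
time: 3.35
ee_pos: [520.9, 140.1, 281.4]
tcp_rot: [-0.001, 0.969, -0.247, 0.001]
force: [-0.1, -0.6, 0.4]
finger_gap: 85.3
grasp_force: 0.0
```

Run:
```python
from h import *
V=wpose();s=telemetry.sense();print(s["ee_pos"],s["joints"]);a=camera("wrist");cv2.imwrite("pics/w2.png",a)
q=s["tcp_rot"];M=R.from_quat([q[1],q[2],q[3],q[0]]).as_matrix();print(M.round(3))
for p in place_of("hoist_ball","wrist")[:2]:
    x=atz(wray(V,p["at"]),195.5);print(p["at"],p["p"],x,M.T@(x-s["ee_pos"]))
```

```text
[520.92439365 140.14682277 281.41541724] [ 5.53776521e-01  2.23387742e-01  1.71959829e-01  1.00320858e-03
 -1.51614341e+00  5.18180632e-01]
[[ 0.878 -0.478  0.003]
 [-0.478 -0.878  0.001]
 [ 0.002 -0.002 -1.   ]]
[275.9, 213.1] 0.93 [522.16209129 139.65125696 195.5       ] [1.11194338e+00 4.11943148e-02 8.59185561e+01]
```

View pics/w2.png

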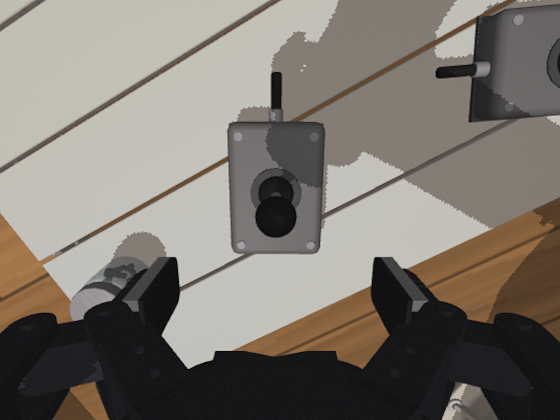

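The antenna (276,72–110), the rod and the ball (276,216) line up vertically and sit centred between the fingers. I'll descend 96 mm and close on the ball.

drive_tool(plan=[[[0,0,3],[0,0,0]],[[0.1,0,3],[0,0,0]],[[0,0,2],[0,0,0]],[[0,0,1],[0,0,0]],[[0,0,0.6],[0,0,0]],[[0,0,0],[0,0,0]],[[0,0,0],[0,0,0]]])

```text
time: 4.15
ee_pos: [521.6, 139.8, 184.5]
tcp_rot: [-0.001, 0.969, -0.247, 0.001]
force: [-0.0, -0.7, 0.3]
finger_gap: 85.1
grasp_force: 0.0
```

drive_tool(grip=0.8, plan=[[[0,0,0],[0,0,0]],[[0,0,0],[0,0,0]],[[0,0,0],[0,0,0]],[[0,0,0],[0,0,0]],[[0,0,0],[0,0,0]],[[0,0,0],[0,0,0]],[[0,0,0],[0,0,0]],[[0,0,0],[0,0,0]]])

```text
time: 4.95
ee_pos: [521.1, 139.5, 183.7]
tcp_rot: [-0.0, 0.969, -0.247, 0.0]
force: [-0.3, -0.9, 4.6]
finger_gap: 27.5
grasp_force: 58.8
```

Run:
```python
from h import *
b=camera("side");a=camera("wrist")
x=cv2.resize(b[130:260,150:280],(500,500),interpolation=3);y=cv2.resize(a[130:380,150:400],(500,500))[:, :300*1]
cv2.imwrite("pics/s3.png",np.hstack([x,y]))
```

```text
(no output)
```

View pics/s3.png

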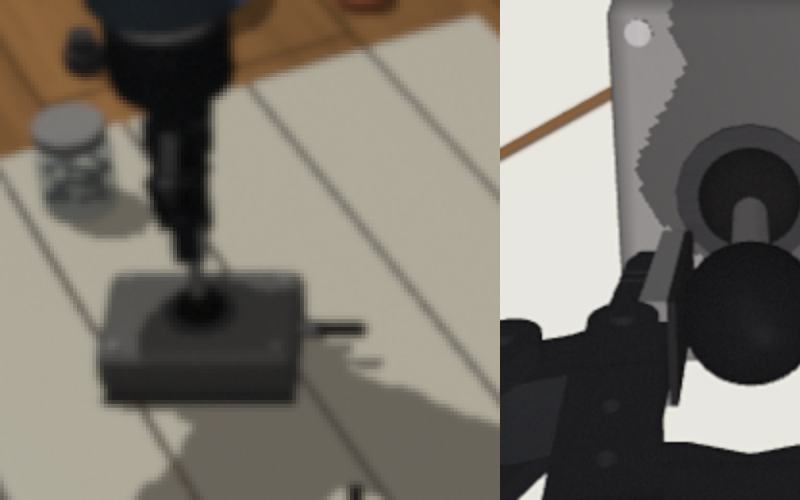

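The ball sits squarely between the pads. Now I'll drag it along the arc to 30 mm and hold.

drive_tool(plan=[[[0.5,0,0.02],[0,0,0]],[[0.5,0,0.05],[0,0,0]],[[0.5,0,0.08],[0,0,0]],[[0.5,0,0.12],[0,0,0]],[[0.5,0,0.16],[0,0,0]],[[0.5,0,0.18],[0,0,0]],[[0,0,0],[0,0,0]],[[0,0,0],[0,0,0]],[[0,0,0],[0,0,0]]])

```text
time: 5.95
ee_pos: [546.7, 125.8, 177.0]
tcp_rot: [-0.0, 0.969, -0.247, -0.001]
force: [-3.1, 1.8, 5.2]
finger_gap: 27.6
grasp_force: 61.1
```

Run:
```python
from h import *
b=camera("side");a=camera("wrist");s=telemetry.sense();print(s["ee_pos"],s["force"])
x=cv2.resize(b[130:260,150:280],(400,400),interpolation=3);y=cv2.resize(a[130:380,150:400],(400,400))
cv2.imwrite("pics/s4.png",np.hstack([x,y]))
```

```text
[546.7372108  125.72192381 176.98534153] [-2.97260044  2.48264081  4.75982787]
```

View pics/s4.png

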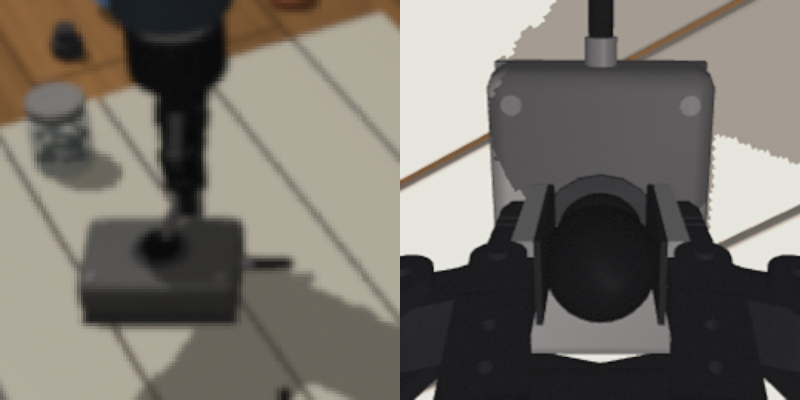

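The stick is tilted towards the antenna, with the ball still gripped and centred. I'll hold for 2 s, carry it back to upright and open.

drive_tool(plan=[[[0,0,0],[0,0,0]],[[0,0,0],[0,0,0]],[[0,0,0],[0,0,0]],[[0,0,0],[0,0,0]],[[0,0,0],[0,0,0]],[[0,0,0],[0,0,0]],[[0,0,0],[0,0,0]],[[0,0,0],[0,0,0]],[[0,0,0],[0,0,0]],[[0,0,0],[0,0,0]],[[0,0,0],[0,0,0]],[[0,0,0],[0,0,0]],[[0,0,0],[0,0,0]],[[0,0,0],[0,0,0]],[[0,0,0],[0,0,0]],[[0,0,0],[0,0,0]],[[0,0,0],[0,0,0]],[[0,0,0],[0,0,0]]])

```text
time: 7.85
ee_pos: [547.0, 125.5, 176.9]
tcp_rot: [-0.0, 0.969, -0.247, -0.0]
force: [-3.2, 4.4, 2.8]
finger_gap: 27.5
grasp_force: 60.9
```

drive_tool(plan=[[[-0.5,0,-0.18],[0,0,0]],[[-0.5,0,-0.16],[0,0,0]],[[-0.5,0,-0.12],[0,0,0]],[[-0.5,0,-0.08],[0,0,0]],[[-0.5,0,-0.05],[0,0,0]],[[-0.4,0,-0.02],[0,0,0]],[[0,0,0],[0,0,0]],[[0,0,0],[0,0,0]],[[0,0,0],[0,0,0]]])

```text
time: 8.75
ee_pos: [521.9, 138.7, 183.6]
tcp_rot: [0.0, 0.969, -0.247, 0.0]
force: [0.8, -1.9, 0.4]
finger_gap: 27.1
grasp_force: 59.4
```

drive_tool(grip=0, plan=[[[0,0,0],[0,0,0]],[[0,0,0],[0,0,0]],[[0,0,0],[0,0,0]],[[0,0,0],[0,0,0]],[[0,0,0],[0,0,0]],[[0,0,0],[0,0,0]],[[0,0,0],[0,0,0]],[[0,0,0],[0,0,0]],[[0,0,0],[0,0,0]],[[0,0,0],[0,0,0]]])

```text
time: 9.75
ee_pos: [521.7, 139.1, 183.3]
tcp_rot: [0.0, 0.969, -0.247, -0.0]
force: [0.1, -0.0, -0.3]
finger_gap: 85.4
grasp_force: 0.0
```

drive_tool(plan=[[[0,0,-1],[0,0,0]],[[0,0,-3],[0,0,0]],[[0,0,-4],[0,0,0]],[[0,0,-4],[0,0,0]],[[0,0,0],[0,0,0]],[[0,0,0],[0,0,0]],[[0,0,0],[0,0,0]]])

```text
time: 10.45
ee_pos: [521.3, 139.0, 302.7]
tcp_rot: [0.0, 0.969, -0.247, -0.001]
force: [-0.3, -0.2, -1.5]
finger_gap: 85.5
grasp_force: 0.0
```

Run:
```python
from h import *
V=wpose();a=camera("wrist");cv2.imwrite("pics/w5.png",a)
for p in place_of("hoist_ball","wrist")[:1]: print(p["at"],atz(wray(V,p["at"]),195.5))
```

```text
[279.9, 209.3] [517.71716636 137.21103747 195.5       ]
```

View pics/w5.png

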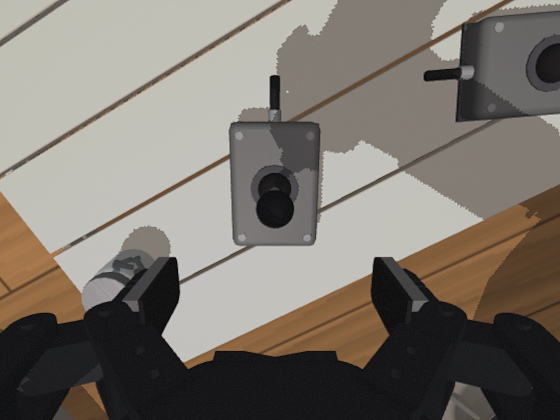

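The stick is upright again, with the ball at (275,209) in line with the antenna. The gripper is clear and nothing else has moved.

```bash
python3 -c "
from bench import robot
print(robot.hand_in())"
```

```text
the job is handed in; nothing more can be done
None
```

I tilted the tall stick about 29 mm towards the antenna, held it there for just over 2 s, brought it back upright and let go, then handed the job in; no verdict came back.

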